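Find the hidden catch on the pad box

ROBOT

A 7-joint arm with a two-finger parallel gripper is mounted at the origin on the work surface. World frame = base frame: x ahead of the robot, y to its left, z up, the work surface at z = 0. Lengths are in m, angles in rad, forces in N, time in s.
With the tool pointing down it reaches from about 0.425 to 0.975 m from the base axis. Payload 16.7 kg.
Tool frame: the origin (TCP) lies between the finger pads; the fingertips stand ahead of it and the grasp point (between the pads) lies 8 mm behind it (robot.nose_length is the x of the fingertips in the tool frame, in m); x points along the fingers, z is the direction in which the jaws open and shut, and the axes are right-handed (so a half turn about x gives the same grasp; the last joint's range is limited). The gripper opens to 85 mm and grips with 20 to 120 N. Pads are 22 mm wide; open, the fingers measure 114 mm over their backs; the gripper's body (76 mm by 85 mm) begins 54 mm behind the grasp point. The pads swing forward as they close: fully open they stand 13 mm farther back than shut.
Start: joints at [-1.494, 0.426, 0.074, 1.606, -0.034, 1.111, -0.067], TCP at [0.152, 0.658, 0.242] pointing down, gripper open.
Joint ranges: [-2.85, 2.85], [-0.5, 2.14], [-1.23, 1.37], [0.21, 2.46], [-1.02, 4.16], [0.16, 2.05], [-2.73, 2.73]. Speed limits (rad/s): [1.89, 1.89, 2.39, 2.39, 3.01, 3.01, 3.01].

INTERFACE

Orientations are given as a 3x3 rotation matrix whose columns are the frame's x, y, z axes.
In Python, from rig import robot gives the robot as it stands.
- The arm moves only by the tool servo_tool, never from a script. Its argument "series" is text: rows parted by semicolons, each of 5 numbers parted by spaces: the shift along the tool's x, y, z in cm, then the turn about the tool's x in degrees, then the closure in counts, from 0 (fully open) to 255 (shut). A call has 1 to 8 rows; each row shifts and turns the commanded pose from where the row before left it, along the tool's axes as they then stand; what a row does not reach is not made up. A row lasts 1/8 s, in which the tool goes at most 62.5 mm and 10.7 degrees, less where a joint would pass 70% of its speed; a pose out of reach is approached as far as the arm can. A call with a gripper value outside its range is refused whole. The fingers move at their own pace and stop on an object; "force" is the grip in N (left out, the last holds). Time passes only in rows, so rows that do not move let the fingers close. It gives the time, the measured TCP pose, the force and the opening at its end, in the units of the state.
- robot.get_state(): the state, without advancing time (a new reading comes with each control period).
- robot.read_camera(name): name is "scene" or "top" or "wrist"; returns a dict with "color" (384x512x3 uint8, blue, green, red), "mtx" (3x3 intrinsics, pixels), "camera_from_world" (4x4, takes a point from world to camera coordinates); the wrist camera has in their place "tool_from_camera" (4x4, takes a point from camera to tool coordinates, whose origin is the TCP and whose axes are the tool frame's). Camera axes: x right, y up, looking along -z (the intrinsics and any distortion apply to the point x, -y, -z); pixel columns grow to the right and rows downward; lengths in m; the calibration is good to about 2 mm. A picture is of the moment at which its call begins: read the wrist's pose just before it. There is no depth.
- robot.sign_off(): hands the job in, once; it reports no verdict.
The state is a dict: "time": time; "joint_pos": joint angles; "qd": joint speeds; "effort": joint torques, N m; "tool_pos": TCP position; "tcp_rot": TCP orientation; "force": force on the tool from outside, world axes, zero at the start; "ft_torque": the same for the moment, N m; "finger_gap": finger opening in m.
Only numpy, scipy, OpenCV 4.12 (cv2) and the standard library are available. Lean on these libraries where they do the work, as an engineer would, in place of code of your own. Each camera call takes 0.05 s, during which the arm holds its last target. There are 200 camera calls.

TASK

The drawer of the wooden box is held shut by a concealed catch, worked by a flush push button somewhere along the inlaid panel in the box top. With the fingers shut, feel along the panel with light pressure to find the button, press it so that the drawer springs open by itself, then let the button come back up and move clear. Grasp and lift nothing, keep off the drawer and its brass pull, and leave everything on and around the box where it is.

Things in the scene. Friction and masses are not known exactly. Their poses are not given: they have to be found in the camera images.
- panel_mid (a point): Middle of the inlaid wooden panel in the box top, at the panel's surface, 97 mm above the table. x points to the back of the box, y along the panel, z up. The panel shows through a window 70 (x) by 150 mm (y) centred here, its surface 3 mm below the box top around it. It is rigid, but for the hidden button.
- catch (a joint): Travel of the hidden button, m: 0 up, 0.006 fully down; springs back. Yields from about 1.5 N, fully down by 6 N; frees the drawer at 0.003 to 0.005. Same wood as the panel, it fills a hole 56 (x) by 50 mm (y), its face 1.5 mm below the panel's surface. The hole's centre is at x = 0 and anywhere from y = -48 to +48 mm in the frame of panel_mid.
- box_top (a point): Centre of the top of the wooden box, 100 mm above the table; axes as panel_mid. The box is fixed, 220 (x) by 360 mm (y), 100 mm high.
- drawer (a joint): How far the drawer has come out of the box front, towards -x of panel_mid, in m: 0 shut, 0.045 fully out. A spring drives it out once the catch lets go; it stays out.
- pull (a point): Centre of the small brass pull, 16 mm across, in the middle of the drawer front, 38 mm above the table; it sticks out 17 mm. It moves with the drawer. Neither the drawer nor its pull is to be touched.
- cap: Bystander: white ceramic spindle cap, 38 mm across, 26 mm high, on the box top beyond the left (+y) end of the panel. Origin under its centre.
- puck: Bystander: cork puck, 40 mm across, 22 mm high, on the box top beyond the right (-y) end of the panel. Origin under its centre.
- tin: Bystander: metal tin of brush pads, 76 mm across, 60 mm high, on the table to the right of the box. Origin under its centre.
- roller: Bystander: black rubber roller with a wooden handle, 170 by 115 mm, 36 mm high, on the table to the right. Origin underneath, near its middle.
- brush: Bystander: hand brush lying on the table at the near left. Origin at its underside.
- fluid: Bystander: closed amber bottle, 64 mm across, 170 mm high, at the back right. Origin under its centre.
- record: Bystander: grey vinyl record, 300 mm across, 3 mm thick, lying on the platter of the washer at the left, 122 mm above the table. Origin under its centre.

How it is judged:
On the way:
1. the hidden button is pressed with the fingers far enough to let the drawer go (value of joint catch above 0.002 m and contact force between the fingers and anything else above 0.5 N), for 0.05 s.
At the end, for the whole second after the job is handed in: The drawer has sprung out at least 38 mm, the button is back up to within 1 mm, and every bystander is within 20 mm of where it began (value of joint drawer above 0.038 m and value of joint catch below 0.001 m and distance of each of cap, puck, tin, roller, brush, fluid, record from where it was at the start of the episode below 0.02 m); the robot touches nothing.
It fails at once if a bystander was moved more than 20 mm, or lifted (distance of any of cap, puck, tin, roller, brush, fluid, record from where it was at the start of the episode above 0.02 m).
It fails at once if the drawer or its pull was touched with the fingers (contact force between the fingers and drawer above 0.5 N).
It fails at once if the fingers pushed with more than 45 N (contact force between the fingers and anything else above 45 N).
It also fails if it takes over 48 s, if anything falls off the work surface, if the arm or the gripper's body presses on something with over 40 N, if the wrist force passes 120 N, or if a joint passes its speed limit or range.

## Working session

There is one attempt and no reset: what is moved stays moved. The work goes in short steps, Python scripts to look and compute and a tool call to move; the robot and the scene stay as the last step left them, time stands still between calls to the robot, and variables do not carry over. Pictures are saved under pics/ and viewed, about 8 in all and at most 12, crops included, and the job is handed in when it is done.

Besides the shell and the picture viewer there is one more tool, called after "Request:" by a JSON object that holds its "method" and its "body", one argument or row to a line. servo_tool: Moves the arm, as the interface text tells. Its arguments: {"type":"object","properties":{"series":{"type":"string"},"force":{"type":"number"}},"required":["series"]}

```bash
ls; mkdir -p pics; python3 - <<'E'
from rig import robot
import cv2,numpy as np
np.set_printoptions(precision=4,suppress=True)
s=robot.get_state();print(s['time'],s['tool_pos'],s['tcp_rot'],s['force'],s['finger_gap'],robot.nose_length)
for n in('scene','top'):
    c=robot.read_camera(n);cv2.imwrite(f'pics/{n}0.png',c['color']);print(n,c['mtx'],c['camera_from_world'],[k for k in c])
    np.savez(f'{n}.npz',K=c['mtx'],T=c['camera_from_world'])
E
```

```text
pics
0.0 [0.1517 0.6573 0.2416] [[-0.0002 -0.9744  0.2248]
 [-0.0013  0.2248  0.9744]
 [-1.     -0.0001 -0.0013]] [ 0.3457  0.4778 -0.1617] 0.0855375468763398 0.011
scene [[352.5933   0.     258.5408]
 [  0.     352.5933 191.5854]
 [  0.       0.       1.    ]] [[ 0.8551  0.5183 -0.0164 -0.4536]
 [-0.3382  0.5814  0.74    0.0852]
 [ 0.393  -0.6272  0.6724 -1.3027]
 [ 0.      0.      0.      1.    ]] ['color', 'mtx', 'camera_from_world']
top [[363.807    0.     257.0321]
 [  0.     363.807  192.6955]
 [  0.       0.       1.    ]] [[ 0.0673 -0.9977  0.0033  0.0076]
 [ 0.9751  0.0664  0.2116 -0.5506]
 [-0.2113 -0.0111  0.9774 -1.3466]
 [ 0.      0.      0.      1.    ]] ['color', 'mtx', 'camera_from_world']
```

View pics/scene0.png

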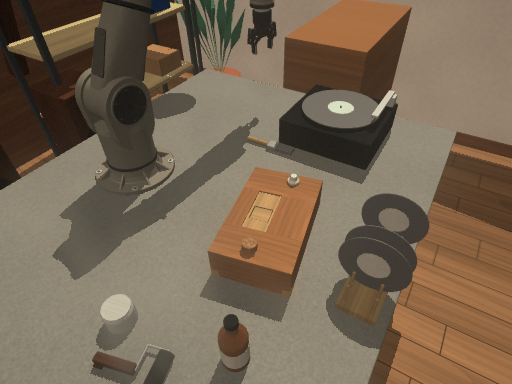

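View pics/top0.png

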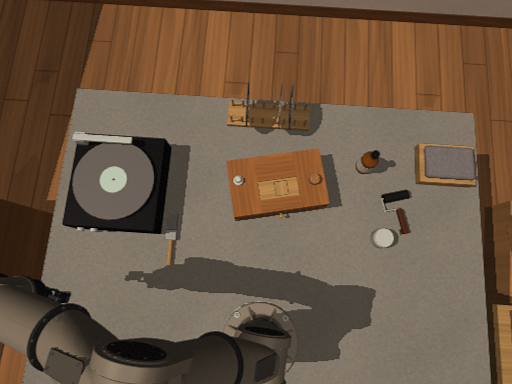

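Scene and top views: the box lies at top px (278,184), with the panel about (278,188), the cap at (238,181), the puck at (315,178) and the pull at (284,215). I'll enlarge this part.

```bash
python3 - <<'E'
import cv2,numpy as np
a=cv2.imread('pics/top0.png')[140:230,215:340]
b=cv2.imread('pics/scene0.png')[160:295,200:335]
a=cv2.resize(a,None,fx=6,fy=6,interpolation=cv2.INTER_CUBIC)
cv2.imwrite('pics/topc.png',a)
E
```

```text
(no output)
```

View pics/topc.png

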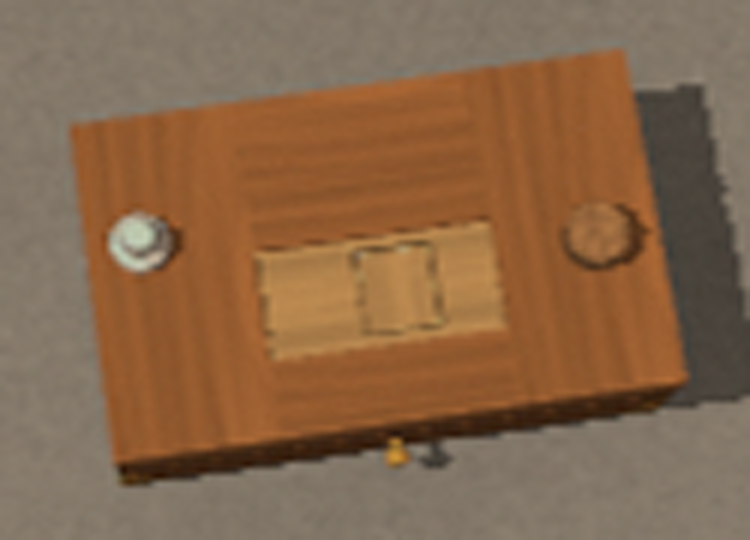

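The enlarged crop shows the panel corners at (257,252), (490,224), (507,327) and (270,360). A dark square outline of about 50 mm, centred near (397,289), is probably the button's gap.

```bash
cat > h.py <<'E'
import numpy as np
def ray(name,p,z):
    d=np.load(name+'.npz');K,T=d['K'],d['T'];R=T[:3,:3];c=-R.T@T[:3,3]
    v=np.linalg.inv(K)@[p[0],p[1],1];v=R.T@(v*[1,-1,-1]);return c+v*(z-c[2])/v[2]
E
python3 - <<'E'
from h import *
np.set_printoptions(precision=4,suppress=True)
f=lambda p,z:ray('top',(215+(p[0]+.5)/6-.5,140+(p[1]+.5)/6-.5),z)
P=[f(p,.098) for p in[(257,252),(490,224),(507,327),(270,360)]]
B=[f(p,.1) for p in[(71,126),(626,50),(687,382),(115,462)]]
c=np.mean(P,0);print(np.array(P),c,np.mean(B,0))
y=(B[0]-B[1]+B[3]-B[2])[:2];y/=np.linalg.norm(y);x=np.array([y[1],-y[0]]);print('yaw',np.degrees(np.arctan2(x[1],x[0])))
for n,p,z in[('sq',(397,289),.097),('cap',(139,240),.115),('puck',(600,235),.12),('pull',(397,452),.04)]:
    q=f(p,z);d=(q-c)[:2];print(n,q,d@x,d@y)
print(x,y)
E
```

```text
[[ 0.5834  0.0458  0.098 ]
 [ 0.6116 -0.0998  0.098 ]
 [ 0.5458 -0.1134  0.098 ]
 [ 0.5148  0.0331  0.098 ]] [ 0.5639 -0.0336  0.098 ] [ 0.5879 -0.0286  0.1   ]
yaw 11.998544645715706
sq [ 0.5657 -0.0435  0.097 ] -0.00026091027363776153 -0.010088518912377858
cap [0.5818 0.1194 0.115 ] 0.04934718380472722 0.14588759604213022
puck [ 0.6032 -0.1662  0.12  ] 0.010939333021141416 -0.13785842627603834
pull [ 0.4715 -0.0524  0.04  ] -0.09428860510686855 0.0008257381432345599
[0.9782 0.2079] [-0.2079  0.9782]
```

Request:
{"method": "servo_tool", "body": {
  "series": "0 -1.5 -1.6 0 255;0 -3.5 -3.7 0 255;0 -3.5 -3.7 0 255;0 -3.5 -3.7 0 255;0 -3.5 -3.7 0 255;0 -3.5 -3.7 0 255;0 -3.5 -3.7 0 255;0 -3.5 -3.7 0 255",
  "force": 30
}}

```text
time: 1.1
tool_pos: [0.3438, 0.3296, 0.2422]
tcp_rot: [[-0.0, -0.974, 0.225], [0.0, 0.225, 0.974], [-1.0, 0.0, -0.0]]
force: [0.8, 0.7, -0.5]
finger_gap: 0.0002
```

Request:
{"method": "servo_tool", "body": {
  "series": "0 -3.5 -3.7 0 255;0 -3.5 -3.7 0 255;0 -3.5 -3.7 0 255;0 -3.5 -3.7 0 255;0 -3.5 -3.7 0 255;0 -3.5 -3.7 0 255;0 -3.5 -3.7 0 255;0 0 0 -8 255"
}}

```text
time: 2.1
tool_pos: [0.5248, 0.0201, 0.2421]
tcp_rot: [[0.0, -0.996, 0.09], [-0.002, 0.09, 0.996], [-1.0, -0.0, -0.002]]
force: [-0.6, 0.8, -1.7]
finger_gap: -0.0004
```

Request:
{"method": "servo_tool", "body": {
  "series": "0 0 0 -8 255;0 0 0 -8 255;0 0 0 0 255;0 0 0 0 255"
}}

```text
time: 2.6
tool_pos: [0.5237, 0.0237, 0.2422]
tcp_rot: [[-0.0, -0.982, -0.188], [-0.0, -0.188, 0.982], [-1.0, 0.0, -0.0]]
force: [0.1, -0.2, -0.2]
finger_gap: 0.0002
```

Request:
{"method": "servo_tool", "body": {
  "series": "0 -1.4 -3.7 -1 255;0 -1.4 -3.7 0 255;0 0 0 0 255;0 0 0 0 255"
}}

```text
time: 3.1
tool_pos: [0.5657, -0.0427, 0.242]
tcp_rot: [[-0.001, -0.978, -0.207], [-0.0, -0.207, 0.978], [-1.0, 0.001, 0.0]]
force: [-0.9, 1.2, 0.8]
finger_gap: 0.0004
```

```bash
python3 - <<'E'
from rig import robot
import cv2,numpy as np
np.set_printoptions(precision=4,suppress=True)
s=robot.get_state();c=robot.read_camera('wrist');cv2.imwrite('pics/w1.png',c['color'])
Tw=np.eye(4);Tw[:3,:3]=s['tcp_rot'];Tw[:3,3]=s['tool_pos']
C=np.linalg.inv(Tw@c['tool_from_camera']);np.savez('w1.npz',K=c['mtx'],T=C);print(s['tool_pos'],s['tcp_rot'],s['force'],c.keys(),c['tool_from_camera'])
E
```

```text
[ 0.5657 -0.0427  0.242 ] [[-0.0007 -0.9784 -0.2066]
 [-0.     -0.2066  0.9784]
 [-1.      0.0007  0.0001]] [-0.8714  1.2231  0.8445] dict_keys(['color', 'mtx', 'tool_from_camera']) [[ 0.0025  0.3206 -0.9472 -0.1325]
 [-0.0003  0.9472  0.3206  0.0827]
 [ 1.     -0.0005  0.0025 -0.0006]
 [ 0.      0.      0.      1.    ]]
```

View pics/w1.png

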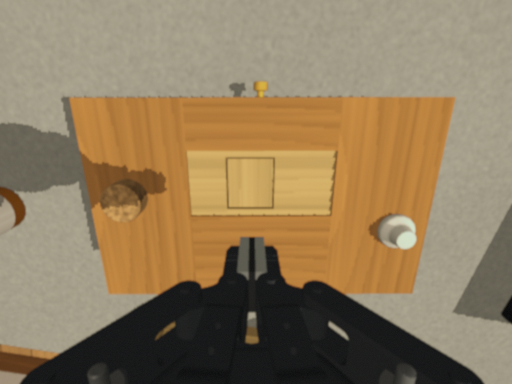

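The wrist view shows the panel corners at (188,150), (336,150), (331,215) and (191,215). The thin outlined square spans about (226..274, 157..208).

```bash
python3 - <<'E'
from h import *
np.set_printoptions(precision=4,suppress=True)
P=np.array([ray('w1',p,.098) for p in[(188,150),(336,150),(331,215),(191,215)]]);c=P.mean(0);print(P,c)
S=np.array([ray('w1',p,.097) for p in[(226,157),(274,157),(274,208),(227,208)]]);s=S.mean(0)
x=np.array([.978,.208]);y=np.array([-.208,.978])
print(s,(S-c)[:,:2]@np.c_[x,y],(s-c)[:2]@x,(s-c)[:2]@y)
E
```

```text
[[ 0.544  -0.1135  0.098 ]
 [ 0.5135  0.0311  0.098 ]
 [ 0.5819  0.047   0.098 ]
 [ 0.6132 -0.1008  0.098 ]] [ 0.5632 -0.034   0.098 ]
[ 0.5653 -0.0455  0.097 ] [[-0.0279 -0.036 ]
 [-0.0279  0.0125]
 [ 0.0274  0.0138]
 [ 0.0274 -0.0367]] -0.00024486327694326645 -0.011621134832984912
```

Request:
{"method": "servo_tool", "body": {
  "series": "3 0 -0.3 0 255;4 0 0 0 255;4 0 0 0 255;1.5 0 0 0 255;0.3 0 0 0 255;0 0 0 0 255;0 0 0 0 255"
}}

```text
time: 4.03
tool_pos: [0.5672, -0.046, 0.1155]
tcp_rot: [[0.002, -0.978, -0.208], [0.0, -0.208, 0.978], [-1.0, -0.002, -0.0]]
force: [0.6, -0.3, -0.2]
finger_gap: 0.0003
```

Request:
{"method": "servo_tool", "body": {
  "series": "0.1 0 0 0 255;0.1 0 0 0 255;0 0 0 0 255"
}}

```text
time: 4.4
tool_pos: [0.5665, -0.0461, 0.1123]
tcp_rot: [[-0.0, -0.978, -0.208], [-0.0, -0.208, 0.978], [-1.0, 0.0, -0.0]]
force: [-0.1, 0.2, 0.8]
finger_gap: 0.0001
```

Request:
{"method": "servo_tool", "body": {
  "series": "0.1 0 0 0 255;0.1 0 0 0 255;0.1 0 0 0 255;0.1 0 0 0 255;0 0 0 0 255;0 0 0 0 255"
}}

```text
time: 5.15
tool_pos: [0.5666, -0.0461, 0.1083]
tcp_rot: [[-0.0, -0.978, -0.208], [-0.0, -0.208, 0.978], [-1.0, 0.0, -0.0]]
force: [0.1, -0.1, -0.8]
finger_gap: -0.0002
```

Request:
{"method": "servo_tool", "body": {
  "series": "0.1 0 0 0 255;0 0 0 0 255;0 0 0 0 255"
}}

```text
time: 5.52
tool_pos: [0.5666, -0.0461, 0.1073]
tcp_rot: [[-0.0, -0.978, -0.208], [-0.0, -0.208, 0.978], [-1.0, 0.0, -0.0]]
force: [-0.2, 0.1, 0.6]
finger_gap: 0.0
```

Request:
{"method": "servo_tool", "body": {
  "series": "0.1 0 0 0 255;0 0 0 0 255;0 0 0 0 255"
}}

```text
time: 5.9
tool_pos: [0.5666, -0.0461, 0.1063]
tcp_rot: [[0.0, -0.978, -0.208], [-0.0, -0.208, 0.978], [-1.0, -0.0, -0.0]]
force: [0.4, 0.1, 1.3]
finger_gap: 0.0002
```

Request:
{"method": "servo_tool", "body": {
  "series": "0.1 0 0 0 255;0 0 0 0 255;0 0 0 0 255"
}}

```text
time: 6.28
tool_pos: [0.5666, -0.0461, 0.1053]
tcp_rot: [[0.0, -0.978, -0.208], [-0.0, -0.208, 0.978], [-1.0, -0.0, -0.0]]
force: [0.8, 0.3, 1.9]
finger_gap: 0.0001
```

The surface lies below panel level and gives way at about 2 N, so it is the button. I'll press further in small steps.

Request:
{"method": "servo_tool", "body": {
  "series": "0.1 0 0 0 255;0.1 0 0 0 255;0 0 0 0 255;0 0 0 0 255"
}}

```text
time: 6.78
tool_pos: [0.5664, -0.0461, 0.1032]
tcp_rot: [[-0.0, -0.978, -0.208], [-0.0, -0.208, 0.978], [-1.0, 0.0, -0.0]]
force: [0.0, 0.0, 0.8]
finger_gap: 0.0003
```

Request:
{"method": "servo_tool", "body": {
  "series": "0.1 0 0 0 255;0 0 0 0 255;0.05 0 0 0 255;0 0 0 0 255;0 0 0 0 255"
}}

```text
time: 7.4
tool_pos: [0.5665, -0.0461, 0.1018]
tcp_rot: [[-0.0, -0.978, -0.208], [-0.0, -0.208, 0.978], [-1.0, 0.0, 0.0]]
force: [-1.5, 0.3, 4.2]
finger_gap: -0.0001
```

```bash
python3 - <<'E'
from rig import robot
import cv2
c=robot.read_camera('scene')['color'];t=robot.read_camera('top')['color']
f=lambda a:cv2.resize(a,(380,380),interpolation=cv2.INTER_CUBIC)
cv2.imwrite('pics/p2.png',cv2.hconcat([f(c[160:310,190:340]),f(t[135:260,215:340])]))
E
```

```text
(no output)
```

View pics/p2.png

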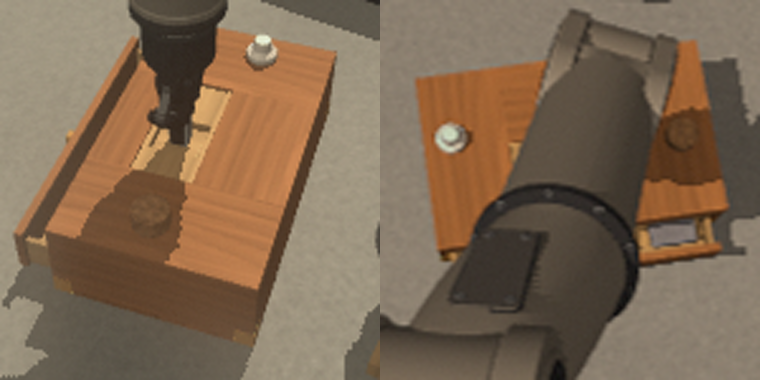

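Both crops show the drawer sprung out at the front, with the cap and puck in place. Now I'll lift clear.

Request:
{"method": "servo_tool", "body": {
  "series": "-0.5 0 0 0 255;-1 0 0 0 255;-3 0 0 0 255;-4 0 0 0 255;-4 0 0 0 255;-1.5 0 0 0 255;0 0 0 0 255;0 0 0 0 255"
}}

```text
time: 8.5
tool_pos: [0.566, -0.0459, 0.2408]
tcp_rot: [[-0.002, -0.978, -0.208], [-0.0, -0.208, 0.978], [-1.0, 0.002, 0.0]]
force: [-1.4, 0.6, 0.0]
finger_gap: 0.0
```

```bash
python3 - <<'E'
from rig import robot
import cv2,numpy as np
s=robot.get_state();c=robot.read_camera('wrist');w=c['color'];sc=robot.read_camera('scene')['color']
Tw=np.eye(4);Tw[:3,:3]=s['tcp_rot'];Tw[:3,3]=s['tool_pos']
np.savez('w2.npz',K=c['mtx'],T=np.linalg.inv(Tw@c['tool_from_camera']))
print(s['time'],s['force'],s['tool_pos'])
cv2.imwrite('pics/w3.png',cv2.hconcat([cv2.resize(w[0:300],(512,300)),cv2.resize(sc,(280,300))]))
E
```

```text
8.5 [-1.423955    0.56493017  0.00383002] [ 0.56600036 -0.04594033  0.24079864]
```

View pics/w3.png

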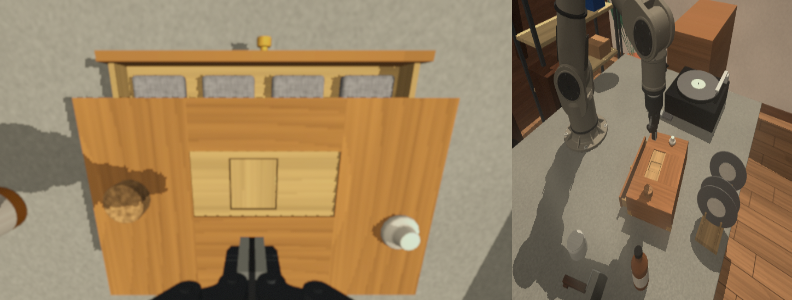

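The drawer is well out: the pull moved from (261,87) to (264,43). The outlined square looks as it did at the start, and the cap and puck haven't moved. I'll measure the travel, then hand in.

```bash
python3 - <<'E'
from h import *
from rig import robot
d=(ray('w1',(261,84),.04)-ray('w2',(264,40),.04))[:2];print('travel',d@[.978,.208])
if d@[.978,.208]>.038: print(robot.sign_off())
E
```

```text
travel 0.04419679975716149
the job is handed in; nothing more can be done
None
```

The button is found and pressed, and the drawer sprang open by itself. I handed the job in at about 8.6 s of the 48 s allowed.

- **Finding the button:** the camera showed a faint 56 x 50 mm outline at about y = -11 mm on the panel. I went straight there with the fingers shut instead of feeling along the whole panel. The surface was about 1.5 mm below the panel and gave way at 1–2 N.
- **Pressing it:** I pressed it about 4.7 mm, and the highest force read was about 4 N. The drawer came out without the fingers touching it or its pull. I then lifted straight up, 13 cm clear.
- **Last checks:** the drawer measured about 44 mm out in the wrist images. The cap and puck look unmoved. I did not measure the other bystanders, but the arm went nowhere near them.
- **Button back up:** I judged this only from the wrist view, where it looks as it did at the start. The vertical force was back to zero; the sideways reading of about 1.4 N was close to the noise seen in free air earlier.

No check failed or disagreed.

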